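# Turn the lens carousel to bring the marked tube to the front

## Task

Spin the round turntable by pushing the posts on its rim with the fingertips, until the lens tube with the orange band and orange cap stands squarely in line with the white arrow on the turntable's black foot. Leave the turntable still and move clear. Do not touch, lift or tip the tubes and the ring that ride on it, and leave the dry box, blower and filter clip where they are.

Things in the scene. Friction and masses are not known exactly. Their poses are not given: they have to be found in the camera images.
- foot: Fixed black foot under the turntable: a disc 210 mm across and 8 mm thick, screwed to the shelf. Origin on the turntable's axis at shelf height, z up. Its -x axis is the front: a tongue 50 mm wide reaches out to 180 mm from the axis that way and carries the white arrow.
- front_mark (a point): The white arrow on the tongue of the foot, 160 mm from the turntable's axis, 8 mm above the shelf; it points inward, at the axis. The marked tube belongs on the straight line from the axis to this point.
- turntable: Wooden disc, 260 mm across, top 24 mm above the shelf, turning endlessly about its upright axis; origin on the axis at its underside, x and y turn with it. Six upright posts, 14 mm thick, tops 64 mm above the shelf, stand 118 mm from the axis at 30, 90, 150, 210, 270 and 330 degrees from its x. About 1 N at a post turns it; it stops at once when no longer pushed.
- marked_tube_mid (a point): Centre (half-way up) of the marked tube: a closed aluminium lens tube, 48 mm across, 58 mm tall, 130 g, with an orange band and an orange cap. It stands loosely (2 mm play) in one of three pockets (60 mm outer diameter, walls 10 mm tall) centred 58 mm from the axis at 0, 120 and 240 degrees of the turntable; its top is 82 mm above the shelf.
- plain_tube_mid (a point): Centre (half-way up) of the plain tube: same size, with a black band and black cap, in another pocket.
- step_ring_mid (a point): Centre (half-way up) of the stainless step-up ring, 50 mm across, 18 mm tall, 40 g, in the remaining pocket.
- dry_box: White plastic dry box, 106 x 146 x 73 mm, standing loose on the shelf beside the turntable. Origin at the centre of its underside, long side along its y.
- blower: Matte green silicone blower lying on its side, 128 mm long along its x (from -50 mm to 78 mm), 60 mm thick, loose on the shelf. Origin under its bulb at shelf height.
- filter_clip: Black plastic spring clip on a 50 x 30 mm foot holding a 58 mm round polarizer upright, 75 mm tall, loose on the shelf. Origin at the centre of its underside.
Things that resemble listed ones, but are neither listed nor needed, are in the scene too. Of the things shaped like the part that bears step_ring_mid, the bare steel one is meant.

How it is judged:
By the outcome, as a careful person would: the job done as asked, in the order asked, and still so for the second after the job is handed in, with the robot touching nothing.
It also fails if it takes over 61 s, if anything falls off the work surface, if the arm or the gripper's body presses on something with over 40 N, if the wrist force passes 120 N, or if a joint passes its speed limit or range.

## Robot

A 7-joint arm with a two-finger parallel gripper is mounted at the origin on the work surface. World frame = base frame: x ahead of the robot, y to its left, z up, the work surface at z = 0. Lengths are in mm, angles in rad, forces in N, time in s.
With the tool pointing down it reaches from about 425 to 1025 mm from the base axis. Payload 3.6 kg.
Tool frame: the origin (TCP) lies at the centre of the arm's flange, where the gripper is bolted on; the fingertips stand 173 mm ahead of it and the grasp point (between the pads) lies 155 mm ahead of it (env.tcp_to_tips is the distance from the TCP to the fingertips, in mm); z points along the fingers, y is the direction in which the jaws open and shut (so a half turn about z gives the same grasp; the last joint's range is limited). The gripper opens to 85 mm and grips with 20 to 120 N. Pads are 22 mm wide; open, the fingers measure 114 mm over their backs; the gripper's body (76 mm by 85 mm) begins 54 mm behind the grasp point. The pads swing forward as they close: fully open they stand 13 mm farther back than shut.
Start: joints at [-1.433, 0.591, 0.048, 1.609, -0.033, 0.943, -0.034], TCP at [165.839, 705.781, 404.702] pointing down, gripper open.
Joint ranges: [-2.69, 2.69], [-0.47, 2.24], [-1.27, 1.36], [0.19, 2.51], [-1.53, 4.68], [0.08, 2.07], [-3.09, 3.09]. Speed limits (rad/s): [2.57, 2.57, 3.14, 3.14, 3.14, 3.14, 3.14].

## Interface

Orientations are given as a 3x3 rotation matrix whose columns are the frame's x, y, z axes.
In Python, from station import sensors, optics, env gives the robot as it stands.
- The arm moves only by the shell command python3 -m crank 'ROWS' [FORCE]. ROWS is a JSON object of lists of equal length, an entry for each row: "claw": the closure, from -1 (fully open) to 1 (shut); "translation": the shift along the world's x, y, z in m, a list of three; "yaw": the turn about the world's z in degrees. In form: {"claw": [claw, ...], "translation": [[x, y, z], ...], "yaw": [yaw, ...]}. A call has 1 to 20 rows; each row shifts and turns the pose as measured when the row begins; what a row does not reach is not made up. A row lasts 1/8 s, in which the tool goes at most 62.5 mm and 10.7 degrees, less where a joint would pass 70% of its speed; a pose out of reach is approached as far as the arm can. A call is refused whole if a number of a shift passes 0.0625 or a number of a turn 10.7, either way. A call with a gripper value outside its range is refused whole. The fingers move at their own pace and stop on an object; FORCE is the grip in N (left out, the last holds). Time passes only in rows, so rows that do not move let the fingers close. It gives the time, the measured TCP pose, the force and the opening at its end, in the units of the state.
- sensors.get_state(): the state, without advancing time (a new reading comes with each control period).
- optics.read_camera(name): name is "side" or "top" or "wrist"; returns a dict with "frame" (420x560x3 uint8, red, green, blue), "vertical_fov" (degrees; the focal length in pixels is half the picture's height over the tangent of half this angle, whatever the lens; pixels are square), "cx", "cy" (the principal point, pixels), "R" (3x3) and "t" (3): a world point X has camera coordinates R X + t. Camera axes: x right, y down, z forward; pixel columns grow to the right and rows downward; lengths in mm; the calibration is good to about 2 mm. A picture is of the moment at which its call begins. There is no depth.
- env.job_done(): hands the job in, once; it reports no verdict.
Trained networks look in a picture, given as the dict that the camera call returned (one of the last four; its "shot" number tells which), for a name from the list of things; names that differ only in an ending like _2 or _b are one class to them, and where a whole thing is asked for, a point or a joint stands for the part that bears it (a point fixed in the world has none). Each returns a list of dicts, best first, with "score" (0 to 1); they miss things now and then, are a little off and sometimes report something else, mostly with a low value. They report only what shows in the picture. A call takes as long as a camera call. They do not tell look-alikes from the thing itself.
- optics.spot_in(picture, thing): "box" ([left, top, right, bottom] in pixels, round what is visible of it).
The state is a dict: "time_s": time; "joint_pos": joint angles; "dq": joint speeds; "effort": joint torques, N m; "ee_pos": TCP position; "orientation": TCP orientation; "ft_force": force on the tool from outside, world axes, zero at the start; "moment": the same for the moment, N m; "gripper_width": finger opening in mm.
Only numpy, scipy, OpenCV 4.12 (cv2) and the standard library are available. Lean on these libraries where they do the work, as an engineer would, in place of code of your own. Each camera call takes 0.05 s, during which the arm holds its last target.

## Working session

There is one attempt and no reset: what is moved stays moved. The work goes in short steps, Python scripts to look and compute and a shell command to move; the robot and the scene stay as the last step left them, time stands still between calls to the robot, and variables do not carry over. Pictures are saved under pics/ and viewed, and the job is handed in when it is done.

```bash
mkdir -p pics; ls
python3 - <<'E'
from station import sensors, optics, env
import cv2
s=sensors.get_state();print({k:(v if not hasattr(v,'round') else v) for k,v in s.items()})
for n in ["side","top","wrist"]:
    p=optics.read_camera(n);cv2.imwrite(f"pics/{n}0.png",p["frame"][:,:,::-1])
    print(n,p["vertical_fov"],p["cx"],p["cy"],p["R"],p["t"])
    for t in ["turntable","foot","marked_tube_mid","plain_tube_mid","step_ring_mid","dry_box","blower","filter_clip"]:
        print(t,[( [int(x) for x in d["box"]],round(d["score"],2)) for d in optics.spot_in(p,t)])
E
```

```text
pics
{'time_s': 0.0, 'joint_pos': array([-1.43351172,  0.59211476,  0.04829504,  1.60988179, -0.03329181,
        0.94269998, -0.03370936]), 'dq': array([ 0.00052557, -0.00053036,  0.0001397 , -0.00140015,  0.00080421,
        0.00109012,  0.00116935]), 'effort': array([ 4.52826753e-04, -5.48699141e+01,  1.54681385e+00, -1.98120511e+01,
        9.43532854e-03,  8.85300018e-03, -2.47744481e-06]), 'ee_pos': array([165.70398059, 705.33532579, 403.52125389]), 'orientation': array([[-9.73505175e-01,  2.28664642e-01, -3.95124638e-04],
       [ 2.28664944e-01,  9.73502549e-01, -2.26512818e-03],
       [-1.33299882e-04, -2.29546516e-03, -9.99997357e-01]]), 'ft_force': array([0.57483074, 0.16169047, 0.23946683]), 'moment': array([-0.03587983,  0.01586906,  0.04167991]), 'gripper_width': 85.26955827434854}
side 42.044980912939195 284.9244061151776 200.29540016412273 [[ 0.99484063 -0.10141793  0.00255315]
 [-0.05893566 -0.59823675 -0.79914916]
 [ 0.08257544  0.79487558 -0.60112736]] [-630.3728173   117.3920853  1066.56797467]
turntable [([200, 179, 326, 278], 0.62)]
foot [([176, 250, 216, 278],
[... 756 characters left out ...]
257, 334, 280], 0.62)]
marked_tube_mid [([269, 221, 291, 241], 0.73)]
plain_tube_mid [([309, 207, 329, 230], 0.8)]
step_ring_mid [([311, 207, 328, 232], 0.62), ([257, 119, 271, 139], 0.52), ([292, 120, 309, 134], 0.41)]
dry_box [([154, 180, 216, 228], 0.94), ([274, 221, 290, 240], 0.45)]
blower [([363, 120, 385, 163], 0.7)]
filter_clip [([212, 246, 231, 259], 0.56)]
wrist 63.39642498946136 277.9509703023807 208.796027552056 [[ 0.22896682  0.97343364 -0.00106556]
 [ 0.93439124 -0.21947627  0.28061215]
 [ 0.27292345 -0.06524653 -0.95982065]] [-724.68321149  -36.81537639  379.04601025]
turntable []
foot []
marked_tube_mid []
plain_tube_mid []
step_ring_mid []
dry_box []
blower []
filter_clip []
```

Run:
```python
import cv2
a=cv2.imread("pics/side0.png")
cv2.imwrite("pics/side0c.png",cv2.resize(a[100:330,150:440],None,fx=2.6,fy=2.6,interpolation=2))
b=cv2.imread("pics/top0.png")
cv2.imwrite("pics/top0c.png",cv2.resize(b[90:300,140:400],None,fx=2.8,fy=2.8,interpolation=2))
```

```text
(no output)
```

View pics/side0.png

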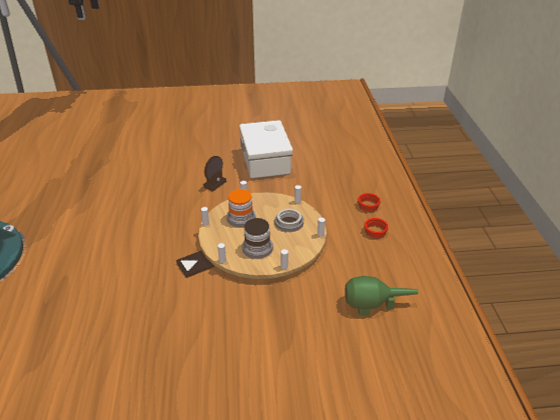

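View pics/side0c.png

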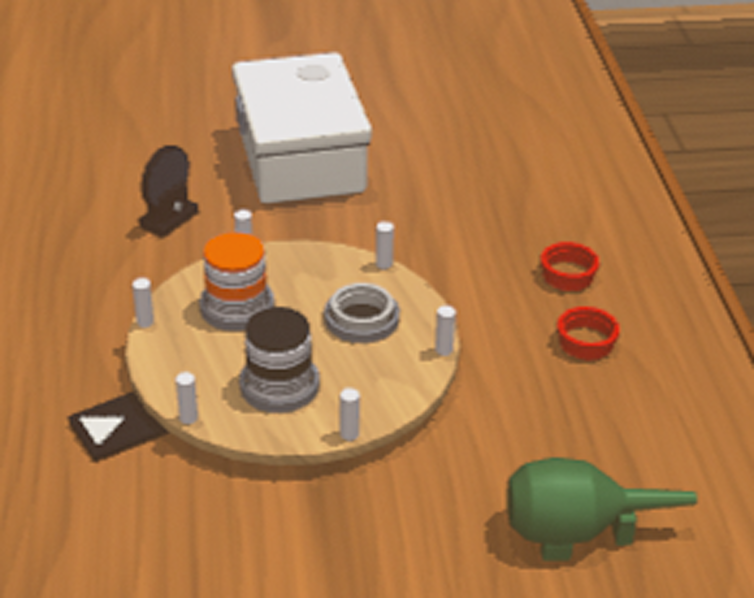

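View pics/top0c.png

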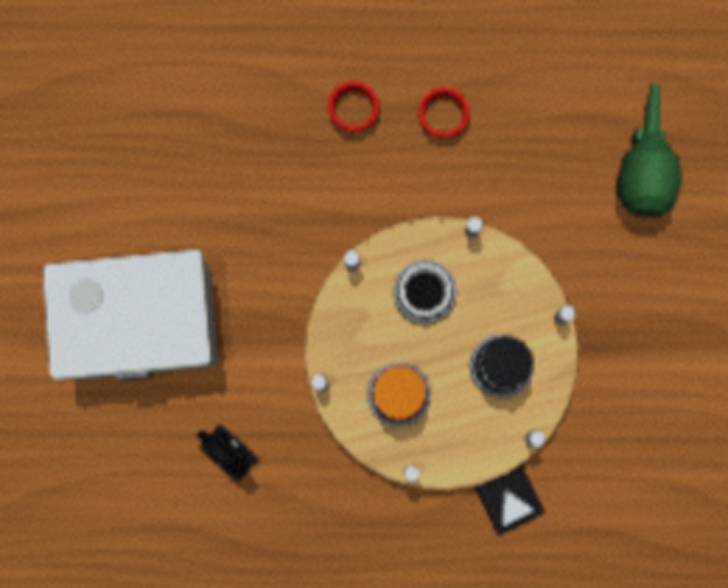

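```bash
cat > h.py <<'E'
import numpy as np,cv2
from station import sensors, optics, env
from scipy.optimize import least_squares
def f_(p): return p["frame"].shape[0]/2/np.tan(np.radians(p["vertical_fov"])/2)
def ray(p,u,v,z):
    d=np.array([(u-p["cx"])/f_(p),(v-p["cy"])/f_(p),1]);R=np.array(p["R"]);C=-R.T@np.array(p["t"]);d=R.T@d
    return (C+d*(z-C[2])/d[2])[:2]
def proj(p,X):
    q=np.array(p["R"])@np.asarray(X,float)+np.array(p["t"]);return np.array([q[0]/q[2]*f_(p)+p["cx"],q[1]/q[2]*f_(p)+p["cy"]])
def orange(p):
    h=cv2.cvtColor(p["frame"],cv2.COLOR_RGB2HSV);m=cv2.inRange(h,(5,225,190),(16,255,255))
    n,l,s,c=cv2.connectedComponentsWithStats(m)
    return [(s[i].tolist(),c[i]) for i in range(1,n) if s[i][4]>15]
def white(p):
    h=cv2.cvtColor(p["frame"],cv2.COLOR_RGB2HSV);m=cv2.inRange(h,(0,0,150),(180,70,255))
    n,l,s,c=cv2.connectedComponentsWithStats(m)
    return [(s[i].tolist(),c[i].round(1)) for i in range(1,n) if s[i][4]>5]
def model(a,z=64):  # cx,cy,theta -> 6 posts
    t=a[2]+np.radians(30+60*np.arange(6))
    return np.c_[a[0]+118*np.cos(t),a[1]+118*np.sin(t),np.full(6,z)]
E
python3 - <<'E'
from h import *
for n in ["top","side"]:
    p=optics.read_camera(n)
    print(n,f_(p));print(orange(p));print(white(p))
    for s,c in orange(p): print(ray(p,*c,82))
    for s,c in white(p): print(s,c,ray(p,*c,62).round(1))
E
```

```text
top 407.3446105770171
[]
[([306, 167, 6, 6, 24], array([309.1, 169.7])), ([155, 179, 60, 47, 2342], array([184.6, 201.8])), ([263, 179, 5, 6, 23], array([265. , 181.4])), ([283, 183, 19, 19, 81], array([291.7, 190.1])), ([340, 199, 5, 6, 23], array([342.1, 201.2])), ([251, 224, 5, 5, 22], array([253.1, 225.9])), ([329, 244, 6, 6, 24], array([331.6, 246.2])), ([284, 256, 6, 6, 28], array([286.5, 258.8])), ([320, 267, 9, 10, 59], array([323.2, 271.4])), ([267, 415, 8, 5, 21], array([270.5, 417.2])), ([322, 416, 8, 4, 19], array([325.7, 417.6]))]
[306, 167, 6, 6, 24] [309.1 169.7] [703.6 -22.7]
[155, 179, 60, 47, 2342] [184.6 201.8] [616.2 296.7]
[263, 179, 5, 6, 23] [265.  181.4] [671.6  91. ]
[283, 183, 19, 19, 81] [291.7 190.1] [649.7  21.9]
[340, 199, 5, 6, 23] [342.1 201.2] [ 622.4 -107.7]
[251, 224, 5, 5, 22] [253.1 225.9] [556.3 119.7]
[329, 244, 6, 6, 24] [331.6 246.2] [507.1 -80.3]
[284, 256, 6, 6, 28] [286.5 258.8] [474.1  33.8]
[320, 267, 9, 10, 59] [323.2 271.4] [443.6 -58.9]
[267, 415, 8, 5, 21] [270.5 417.2] [92.5 69.4]
[322, 416, 8, 4, 19] [325.7 417.6] [ 93.1 -64.6]
side
[... 1836 characters left out ...]
104.6]
[230, 200, 22, 8, 37] [240.1 204.7] [546.5  44.6]
[201, 207, 7, 5, 30] [204.1 208.9] [474.   37.8]
[276, 209, 27, 15, 112] [288.2 216. ] [639.8  -1.6]
[235, 210, 9, 1, 9] [239. 210.] [543.7  27.3]
[203, 213, 4, 13, 35] [204.7 218.4] [475.7   7.1]
[318, 217, 7, 5, 26] [321.1 219.5] [702.9 -18.8]
[236, 221, 8, 2, 9] [239.6 221.1] [543.6  -8.1]
[320, 223, 5, 14, 47] [321.4 229.2] [698.9 -48.2]
[3, 225, 11, 6, 32] [  9.3 227.4] [102.4  16.2]
[261, 233, 6, 3, 7] [263.7 234.1] [587.7 -51.7]
[249, 235, 13, 4, 23] [254.4 236.4] [569.8 -56.6]
[218, 243, 7, 20, 74] [221. 250.] [506.8 -88.7]
[281, 249, 7, 20, 84] [284.4 257.2] [ 620.4 -119.3]
[181, 260, 16, 11, 101] [188.2 263.6] [ 448.4 -119. ]
```

```bash
cat >> h.py <<'E'
def fit(p,a0,pix):
    # pix: post-top pixels; match nearest
    def res(a):
        m=np.array([proj(p,x) for x in model(a)])
        return np.concatenate([m[np.argmin(((m-q)**2).sum(1))]-q for q in pix])
    r=least_squares(res,a0);return r.x,np.abs(r.fun).max()
E
python3 - <<'E'
from h import *
p=optics.read_camera("top"); s=optics.read_camera("side")
pt=[(309.1,169.7),(265,181.4),(342.1,201.2),(253.1,225.9),(331.6,246.2),(286.5,258.8)]
ps=[(242.8,182.3),(204.1,208.9),(321.1,219.5),(297.8,187),(221,245),(284.4,251.5)]
a,e=fit(p,[590,5,0.3],pt);print("top",a,np.degrees(a[2])%60,e)
b,e=fit(s,[590,5,a[2]],ps);print("side",b,np.degrees(b[2])%60,e)
for c,q in ((p,(323.2,271.4)),(s,(188.2,263.6))):
    m=ray(c,*q,8);print("arrow",m,np.linalg.norm(m-a[:2]),np.degrees(np.arctan2(*(m-a[:2])[::-1])))
h=cv2.cvtColor(p["frame"],cv2.COLOR_RGB2HSV)
m=cv2.inRange(h[215:250,265:300],(3,200,180),(18,255,255));n,l,st,ct=cv2.connectedComponentsWithStats(m)
for i in range(1,n):
  if st[i][4]>50:
    o=ray(p,*(ct[i]+[265,215]),82);print(st[i],"orange",o,np.linalg.norm(o-a[:2]),np.degrees(np.arctan2(*(o-a[:2])[::-1])))
o=ray(s,239.5,196.1,82);print("orange side",o,np.linalg.norm(o-b[:2]),np.degrees(np.arctan2(*(o-b[:2])[::-1])))
print(model(a).round())
# black tongue
g=cv2.inRange(h[255:285,300:340],(0,0,0),(180,255,60));print((g//255).sum())
ys,xs=np.nonzero(cv2.inRange(p["frame"][255:285,300:340],(0,0,0),(70,60,60)));
q=cv2.minAreaRect(np.c_[xs+300,ys+255].astype(np.float32));print(q)
print([ray(p,*z,8).round(1).tolist() for z in cv2.boxPoints(q)])
big=cv2.resize(p["frame"][240:290,290:350,::-1],None,fx=12,fy=12,interpolation=cv2.INTER_CUBIC);cv2.imwrite("pics/arrow.png",big)
E
```

```text
top [5.88965034e+02 5.74390298e+00 2.82297622e-01] 16.17446228453282 0.26382367977964805
side [5.88491375e+02 7.18128856e+00 2.82925416e-01] 16.210432265892305 0.3125621742771614
arrow [440.88107366 -65.13083494] 164.17091017216595 -154.42367093661957
arrow [440.64168708 -61.12007585] 162.69790062633757 -155.7342080050549
[  9   7  17  17 231] orange [546.4016203   46.09316989] 58.64901972546634 136.52969502936085
orange side [546.32641325  46.98369107] 57.98374993500035 136.6509889647741
[[ 671.   91.   64.]
 [ 556.  119.   64.]
 [ 474.   34.   64.]
 [ 507.  -79.   64.]
 [ 622. -108.   64.]
 [ 704.  -22.   64.]]
227
((321.6259460449219, 268.3412780761719), (18.667373657226562, 18.365310668945312), 64.98310089111328)
[[460.5, -28.4], [481.5, -72.6], [437.2, -93.5], [416.4, -49.4]]
```

View pics/arrow.png

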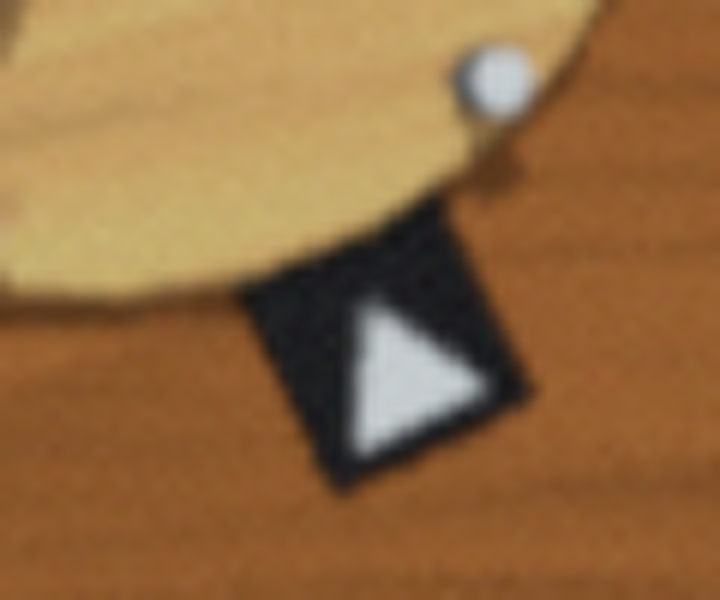

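The top picture shows six white posts, for example at top (331.6,246.2) and (286.5,258.8). There is only one orange-capped tube, at top (278,229) and side (240,196). The arrow is at top (323,271). The two red rings at the far right are the look-alikes and aren't needed.

- **Axis:** about (589, 6.5).
- **Marked tube:** at 136.3° and 58 mm from the axis, which matches its pocket.
- **Tongue direction:** about 205.2°.
- **Turn needed:** about +69° counter-clockwise.

I'll push the post at 226° with the shut fingertips.

```bash
python3 -m crank '{"claw":[1,1,1,1,1,1,1,1],"translation":[[0.035,-0.035,0],[0.035,-0.035,0],[0.035,-0.035,0],[0.035,-0.035,0],[0.035,-0.035,0],[0.035,-0.035,0],[0.035,-0.035,0],[0.035,-0.035,0]],"yaw":[-10,-10,-10,-10,-10,-10,-10,-10]}'; python3 -c "
from h import *
s=sensors.get_state();print(s['joint_pos'],s['orientation'][:,1])"
```

```text
time_s: 2.55
ee_pos: [447.4, 421.3, 406.2]
orientation: [[0.09, 0.996, 0.006], [0.996, -0.09, 0.008], [0.008, 0.005, -1.0]]
ft_force: [1.2, 0.5, -0.1]
gripper_width: 0.2
[-1.14902632  0.48168912  0.4508108   1.88231848 -0.27974625  0.82944857
 -0.64425501] [ 0.99592992 -0.08998755  0.00508225]
```

```bash
python3 -m crank '{"claw":[1,1,1,1,1,1,1,1,1,1,1,1],"translation":[[0.003,-0.039,0],[0.003,-0.039,0],[0.003,-0.039,0],[0.003,-0.039,0],[0.003,-0.039,0],[0.003,-0.039,0],[0.003,-0.039,-0.01],[0.003,-0.039,-0.02],[0.003,-0.039,-0.02],[0.003,-0.039,-0.02],[0.003,-0.039,-0.01],[0.003,-0.039,0]],"yaw":[-5,-5,-5,-5,-5,-5,-5,-5,-5,-5,-4,-2]}'; python3 -c "
from h import *
s=sensors.get_state();print(s['joint_pos'],s['orientation'][:,1],np.degrees(np.arctan2(s['orientation'][1,1],s['orientation'][0,1])))"
```

```text
time_s: 4.05
ee_pos: [489.0, -60.4, 327.8]
orientation: [[0.891, 0.454, 0.024], [0.454, -0.891, -0.002], [0.021, 0.012, -1.0]]
ft_force: [0.7, -0.1, -0.9]
gripper_width: -0.1
[-0.43546168  0.49260445  0.63005264  2.21431542 -0.55239017  0.56296873
 -0.49078782] [ 0.45351666 -0.89116077  0.01245496] -63.02820432806253
```

```bash
python3 -m crank '{"claw":[1,1,1,1],"translation":[[-0.003,0.010,-0.03],[0,0,-0.03],[0,0,-0.02],[0,0,0]],"yaw":[2,0,0,0]}'; python3 -c "
from h import *
s=sensors.get_state();print(s['ee_pos'],np.degrees(np.arctan2(s['orientation'][1,1],s['orientation'][0,1])),s['joint_pos'])
p=optics.read_camera('side');cv2.imwrite('pics/s1.png',cv2.resize(p['frame'][130:300,150:350,::-1],None,fx=3.5,fy=3.5,interpolation=2))"
```

```text
time_s: 4.55
ee_pos: [488.2, -54.5, 247.3]
orientation: [[0.877, 0.479, 0.031], [0.479, -0.878, -0.003], [0.026, 0.017, -1.0]]
ft_force: [-0.2, 0.3, 0.9]
gripper_width: -0.1
[488.16587955 -54.53028473 247.2711599 ] -61.3947187220251 [-0.29166637  0.60963798  0.42531141  2.25857225 -0.71208737  0.36851235
 -0.33704968]
```

View pics/s1.png

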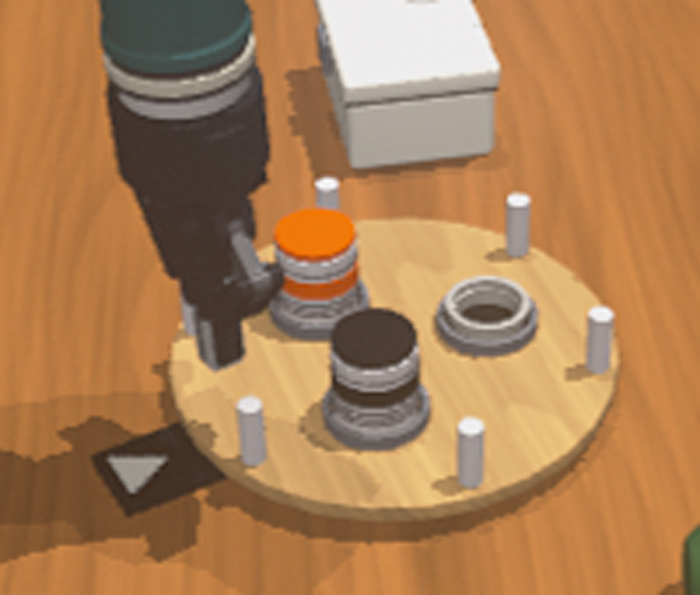

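Tips are just above the disc, between the posts. They clear the plain tube and sit on the clockwise side of the post at crop (250,430). I'll trim outward and go down.

```bash
python3 -m crank '{"claw":[1,1,1,1],"translation":[[-0.009,0.004,0],[0,0,-0.018],[0,0,-0.016],[0,0,0]],"yaw":[0,0,0,0]}'
cat >> h.py <<'E'
def st(c=(589,6.5)):
    s=sensors.get_state();R=s['orientation'];t=s['ee_pos']+R[:,2]*173;d=t[:2]-c
    print("t",s['time_s'],"tip",t.round(1),"rad %.1f ang %.1f"%(np.hypot(*d),np.degrees(np.arctan2(d[1],d[0]))%360),"jaw %.1f"%np.degrees(np.arctan2(R[1,1],R[0,1])),"tilt",R[:2,2].round(3),"F",s['ft_force'].round(1),"q",s['joint_pos'].round(2))
E
python3 -c "
from h import *
st()"
```

```text
time_s: 5.1
ee_pos: [479.1, -49.3, 216.9]
orientation: [[0.876, 0.48, 0.039], [0.481, -0.877, -0.003], [0.032, 0.021, -0.999]]
ft_force: [-0.1, 0.2, 0.2]
gripper_width: 0.1
t 5.1 tip [485.7 -49.8  44.1] rad 117.6 ang 208.6 jaw -61.3 tilt [ 0.039 -0.003] F [-0.1  0.2  0.2] q [-0.22  0.65  0.32  2.29 -0.78  0.27 -0.28]
```

```bash
python3 -m crank '{"claw":[1,1,1,1,1,1],"translation":[[0.0053,-0.0088,-0.003],[0.0061,-0.0083,0],[0.0068,-0.0078,0],[0.0074,-0.0072,0],[0.008,-0.0065,0],[0,0,0]],"yaw":[5,5,5,5,5,0]}'; python3 -c "
from h import *
st()
p=optics.read_camera('side');cv2.imwrite('pics/s2.png',cv2.resize(p['frame'][130:300,150:350,::-1],None,fx=3.5,fy=3.5,interpolation=2))
q=optics.read_camera('top');cv2.imwrite('pics/t2.png',cv2.resize(q['frame'][150:290,220:380,::-1],None,fx=4,fy=4,interpolation=2))"
```

```text
time_s: 5.85
ee_pos: [510.9, -86.6, 219.8]
orientation: [[0.577, 0.816, 0.036], [0.816, -0.578, 0.015], [0.033, 0.02, -0.999]]
ft_force: [-0.8, 0.3, -0.1]
gripper_width: 0.2
t 5.85 tip [517.1 -84.   46.9] rad 115.6 ang 231.5 jaw -35.3 tilt [0.036 0.015] F [-0.8  0.3 -0.1] q [-0.09  0.65  0.24  2.2  -0.56  0.31  0.02]
```

View pics/s2.png

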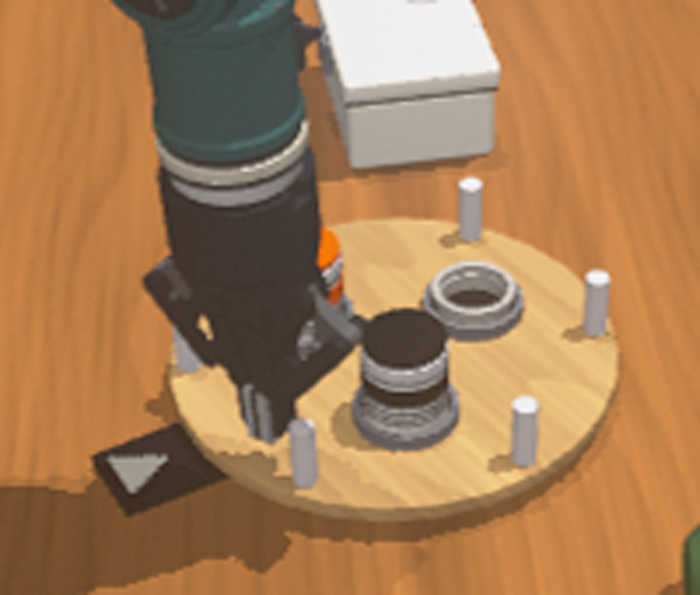

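View pics/t2.png

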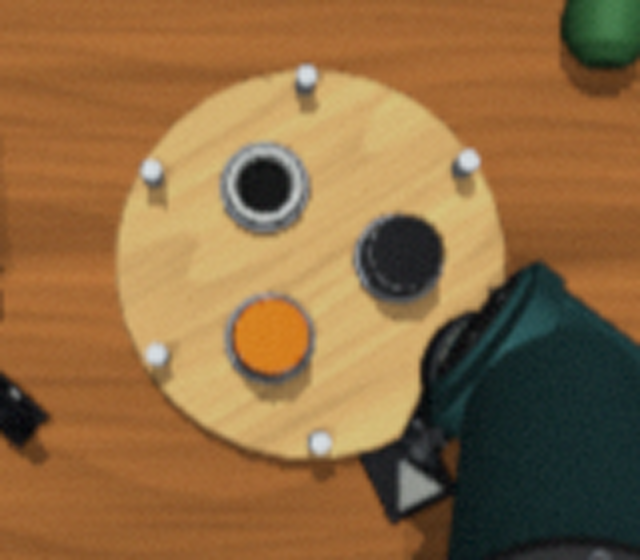

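```bash
cat >> h.py <<'E'
def theta(p,C=(589,5.7)):
    w=[c for s,c in white(p) if s[2]<=7 and s[3]<=7 and 15<=s[4]<=32]
    best=None
    w=[c for c in w if abs(np.hypot(*(ray(p,*c,64)-C))-118)<6]
    t=np.radians(0)
    an=np.array([np.degrees(np.arctan2(*(ray(p,*c,64)-C)[::-1])) for c in w])
    # mean modulo 60
    th=np.degrees(np.angle(np.exp(1j*np.radians(6*(an-30))).mean()))/6
    return th%60,len(w),(((an-30-th+30)%60)-30).round(1)
def orng(p):
    h=cv2.cvtColor(p["frame"],cv2.COLOR_RGB2HSV);m=cv2.inRange(h,(3,200,180),(18,255,255));m[:150]=0;m[300:]=0
    n,l,s,c=cv2.connectedComponentsWithStats(m);i=1+np.argmax(s[1:,4]);o=ray(p,*c[i],82)-(589,5.7)
    return s[i,4],np.hypot(*o),np.degrees(np.arctan2(o[1],o[0]))%360
E
python3 -c "
from h import *
q=optics.read_camera('top');print(theta(q),orng(q));st()"
```

```text
(np.float64(32.44315203664107), 5, array([ 0.2, -0.1,  0. ,  0.1, -0.2])) (np.int32(230), np.float64(58.75796251206583), np.float64(152.26041316246142))
t 6.0 tip [516.  -83.1  46.4] rad 115.5 ang 230.8 jaw -35.3 tilt [0.034 0.016] F [ 0.1  0.  -0.7] q [-0.09  0.65  0.24  2.21 -0.56  0.31  0.02]
```

```bash
python3 -m crank '{"claw":[1,1,1,1,1,1],"translation":[[0.0071,-0.0079,-0.005],[0.0086,-0.0058,-0.001],[0.009,-0.005,-0.001],[0.0094,-0.0042,-0.001],[0.0098,-0.0033,-0.001],[0,0,0]],"yaw":[5,5,5,5,5,0]}'; python3 -c "
from h import *
st()
q=optics.read_camera('top');print(theta(q),orng(q))"
```

```text
time_s: 6.75
ee_pos: [550.5, -109.1, 210.4]
orientation: [[0.166, 0.986, 0.013], [0.986, -0.166, 0.03], [0.032, 0.008, -0.999]]
ft_force: [-0.9, -0.6, -0.4]
gripper_width: -0.1
t 6.75 tip [ 552.7 -103.9   37.5] rad 116.2 ang 251.8 jaw -9.6 tilt [0.013 0.03 ] F [-0.9 -0.6 -0.4] q [ 0.01  0.69  0.16  2.1  -0.37  0.37  0.31]
(np.float64(53.213206741494865), 5, array([ 0.2, -0.2, -0. ,  0. , -0. ])) (np.int32(240), np.float64(58.63004354100646), np.float64(172.49118736499577))
```

```bash
python3 -m crank '{"claw":[1,1,1,1,1,1],"translation":[[0.0103,-0.0039,0],[0.0106,-0.0025,0],[0.0108,-0.0016,0],[0.0108,-0.0005,0],[0.0109,0.0005,0],[0,0,0]],"yaw":[4,5,5,5,5,0]}'; python3 -c "
from h import *
st()
q=optics.read_camera('top');print(theta(q),orng(q))
cv2.imwrite('pics/t3.png',cv2.resize(q['frame'][130:300,200:390,::-1],None,fx=4,fy=3.5,interpolation=2))"
```

```text
time_s: 7.55
ee_pos: [597.6, -114.6, 209.6]
orientation: [[-0.252, 0.968, -0.015], [0.967, 0.253, 0.031], [0.034, -0.007, -0.999]]
ft_force: [1.1, 0.3, 0.8]
gripper_width: 0.1
t 7.55 tip [ 595.  -109.2   36.7] rad 115.9 ang 273.0 jaw 14.6 tilt [-0.015  0.031] F [1.1 0.3 0.8] q [ 0.06  0.72  0.08  1.98 -0.19  0.47  0.55]
(np.float64(15.067964786792105), 5, array([ 0.1, -0. ,  0. ,  0. , -0.1])) (np.int32(237), np.float64(58.911428642984745), np.float64(194.1098412159867))
```

View pics/t3.png

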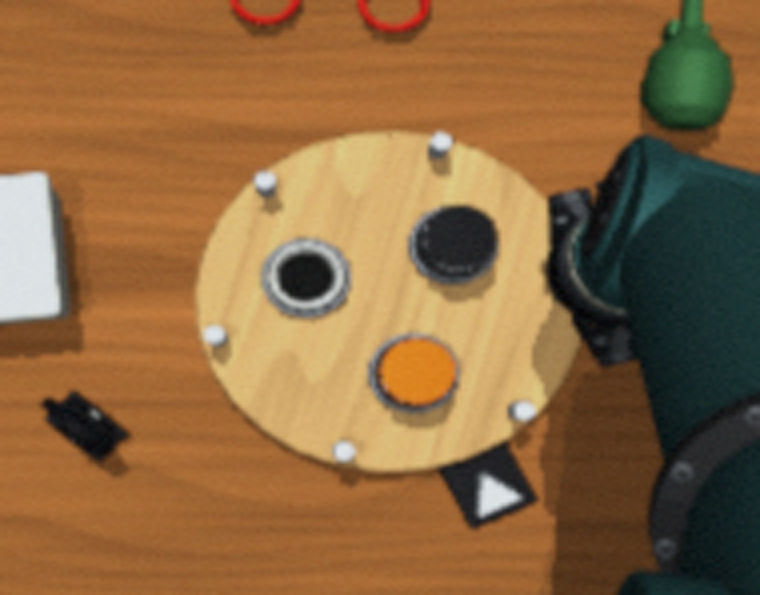

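```bash
python3 -m crank '{"claw":[1,1,1],"translation":[[0.0083,0.0003,0],[0.0083,0.001,0],[0,0,0]],"yaw":[4,4,0]}'; python3 -c "
from h import *
st()
q=optics.read_camera('top');print(theta(q),orng(q))
cv2.imwrite('pics/t4.png',cv2.resize(q['frame'][240:290,290:350,::-1],None,fx=12,fy=12,interpolation=2))
p=optics.read_camera('side')
cv2.imwrite('pics/s4.png',cv2.resize(p['frame'][240:285,165:235,::-1],None,fx=11,fy=11,interpolation=2))
print(white(p))
for c in (p,q):
  s=[w for w in white(c) if 50<w[0][4]<115 and (170<w[1][0]<195 or 310<w[1][0]<335) and w[1][1]>255];print(s)"
```

```text
time_s: 7.98
ee_pos: [610.3, -112.7, 209.0]
orientation: [[-0.382, 0.924, -0.027], [0.924, 0.382, 0.029], [0.037, -0.014, -0.999]]
ft_force: [-0.4, -0.5, -0.1]
gripper_width: -0.3
t 7.975 tip [ 605.7 -107.7   36.1] rad 115.4 ang 278.3 jaw 22.5 tilt [-0.027  0.029] F [-0.4 -0.5 -0.1] q [ 0.07  0.73  0.06  1.95 -0.14  0.5   0.63]
(np.float64(20.24747779056545), 5, array([ 0.1,  0.1,  0.1, -0.1, -0.1])) (np.int32(231), np.float64(58.73416646441139), np.float64(199.87479719169002))
[([6, 0, 50, 92, 2401], array([29.5, 52.9])), ([25, 0, 12, 17, 74], array([31.,  6.])), ([253, 0, 307, 230, 29498], array([432.7,  62.5])), ([490, 11, 5, 7, 16], array([492.2,  14.6])), ([484, 20, 4, 9, 12], array([486.2,  24. ])), ([0, 22, 18, 71, 660], array([ 5.6, 68.6])), ([239, 123, 19, 36, 344], array([248.5, 142.2])), ([541, 140, 6, 6, 24], array([543.9, 142.8])), ([249, 160, 9, 18, 125], array([252.9, 167.9])), ([257, 179, 43, 15, 137], array([279., 189.])), ([237, 181, 6, 19, 105], array([239.6, 189.8])), ([270, 196, 14, 3, 28], array([276.1, 197.3])), ([252, 203, 4, 6, 14], array([254.1, 205.2])), ([200, 209, 8, 20, 116], array([203.7, 218.4])), ([318, 215, 8, 19, 119], array([321. , 223.8])), ([224, 218, 23, 13, 86], array([235., 225.])), ([3, 225, 11, 6, 42], array([  8.5, 227.4])), ([232, 236, 6, 1, 6], array([234.5, 236. ])), ([226, 239, 19, 5, 36], array([234.9, 240.6])), ([221, 244, 8, 21, 135], array([224.7, 254. ])), ([285, 248, 7, 20, 126], array([288.1, 257.6])), ([181, 260, 16, 11, 109], array([188.4, 263.5]))]
[([181, 260, 16, 11, 109], array([188.4, 263.5]))]
[([320, 266, 10, 11, 72], array([323.3, 271.2]))]
```

View pics/s4.png

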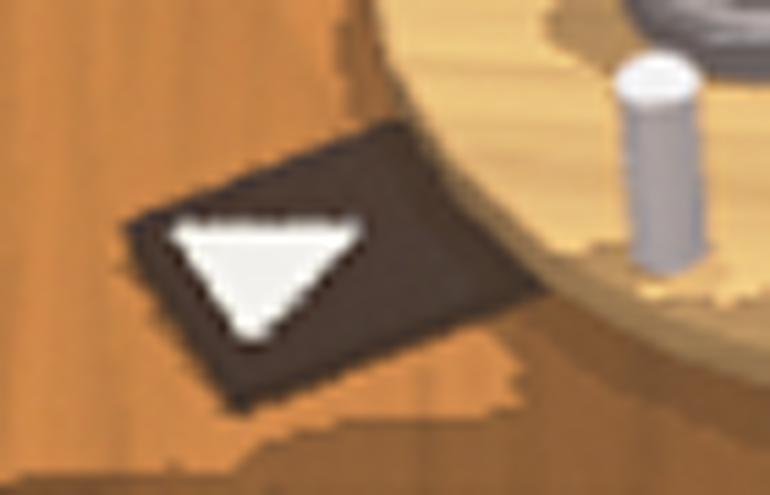

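View pics/t4.png

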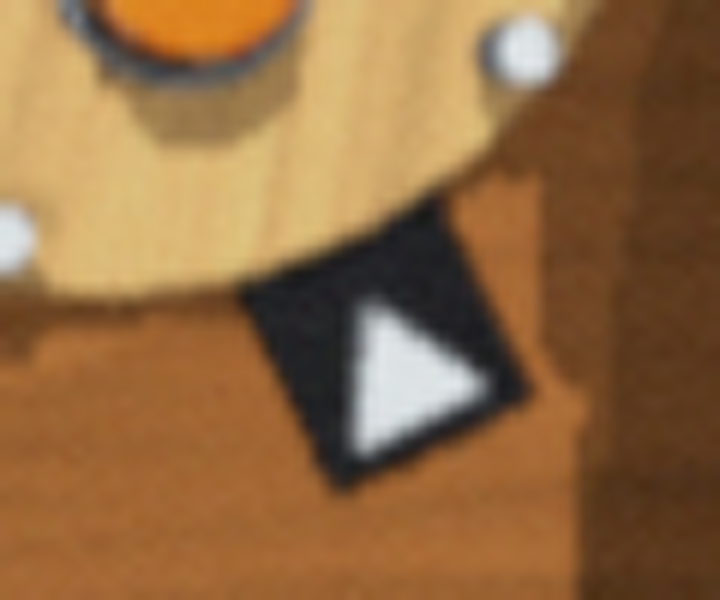

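```bash
python3 -c "
from h import *
q=optics.read_camera('top');p=optics.read_camera('side')
an=lambda v:np.degrees(np.arctan2(v[1],v[0]))%360
for c,C,o,i,tr in ((q,(588.97,5.74),[(345,490),(532,392)],[(245,288),(435,195)],[(368,300),(490,385),(355,458)]),(p,(588.5,7.18),[(128,232),(238,410)],[(390,120),(545,290)],[(362,225),(250,342),(170,225)])):
  sc,of=((12,np.array([290,240])) if c is q else (11,np.array([165,240])))
  g=lambda z:ray(c,*(np.array(z)/sc+of-.5+.5/sc),8)
  O=[g(z) for z in o];I=[g(z) for z in i];T=[g(z) for z in tr]
  print('width',np.linalg.norm(O[0]-O[1]),'end',an((O[0]+O[1])/2-C),np.linalg.norm((O[0]+O[1])/2-C),'edges',an(O[0]-I[0]),an(O[1]-I[1]),'endline',(an(O[0]-O[1])+90)%180)
  print('tri',[t.round(1).tolist() for t in T],an(sum(T)/3-C),[ (np.hypot(*(t-C)).round(1),an(t-C).round(1)) for t in T])
"
```

```text
width 46.710200131970396 end 206.0254012273791 178.93621427273186 edges 206.7943204132637 206.42536244246125 endline 27.838952593468207
tri [[458.8, -57.2], [440.5, -84.2], [424.3, -54.3]] 205.6509678835536 [(np.float64(144.6), np.float64(205.8)), (np.float64(173.6), np.float64(211.2)), (np.float64(175.3), np.float64(200.0))]
width 50.75033932340477 end 206.67622995322466 179.89455259660974 edges 208.8297606036534 205.06932423449913 endline 24.53054202231209
tri [[458.1, -52.8], [439.7, -80.3], [424.5, -49.4]] 204.7132846056354 [(np.float64(143.5), np.float64(204.7)), (np.float64(172.7), np.float64(210.4)), (np.float64(173.5), np.float64(199.0))]
```

```bash
python3 -m crank '{"claw":[1,1,1],"translation":[[0.0078,0.0011,0],[0,0,0],[0,0,0]],"yaw":[3,0,0]}'; python3 -c "
from h import *
st()
q=optics.read_camera('top');print(theta(q),orng(q))"
```

```text
time_s: 8.55
ee_pos: [617.8, -111.7, 208.8]
orientation: [[-0.432, 0.901, -0.03], [0.901, 0.433, 0.027], [0.038, -0.015, -0.999]]
ft_force: [0.1, -0.8, -0.4]
gripper_width: -0.2
t 8.55 tip [ 612.6 -106.9   36. ] rad 115.9 ang 281.8 jaw 25.7 tilt [-0.03   0.027] F [ 0.1 -0.8 -0.4] q [ 0.08  0.74  0.05  1.93 -0.12  0.51  0.66]
(np.float64(23.340136662234283), 5, array([-0.2,  0. ,  0.1,  0.1, -0.1])) (np.int32(235), np.float64(58.79173059056574), np.float64(202.3960530274914))
```

```bash
python3 -m crank '{"claw":[1,1,1],"translation":[[0.0045,0.0008,0],[0,0,0],[0,0,0]],"yaw":[0,0,0]}'; python3 -c "
from h import *
st()
q=optics.read_camera('top');print(theta(q),orng(q))"
```

```text
time_s: 8.98
ee_pos: [622.5, -110.8, 208.8]
orientation: [[-0.432, 0.901, -0.03], [0.901, 0.433, 0.027], [0.038, -0.015, -0.999]]
ft_force: [-0.7, -0.6, 0.4]
gripper_width: 0.0
t 8.975 tip [ 617.3 -106.1   35.9] rad 116.1 ang 284.1 jaw 25.7 tilt [-0.03   0.027] F [-0.7 -0.6  0.4] q [ 0.08  0.74  0.05  1.92 -0.12  0.52  0.66]
(np.float64(25.323751861683746), 5, array([ 0.2,  0. ,  0.2, -0.1, -0.3])) (np.int32(235), np.float64(58.46564328274751), np.float64(204.83124614162386))
```

The turntable angle is now 85.3°, which puts the tube's pocket at 205.3° against about 205.2° wanted. I'll back off along the tangent, rise, and move away.

```bash
python3 -m crank '{"claw":[1,1,1,1,1,1,1,1,1,1,1,1],"translation":[[-0.008,-0.001,0],[-0.008,-0.004,0],[0,0,0],[0,-0.004,0.03],[0,-0.01,0.05],[0,-0.03,0.05],[0,-0.04,0.04],[-0.01,-0.05,0.02],[-0.01,-0.05,0],[-0.02,-0.05,0],[-0.02,-0.05,0],[0,0,0]],"yaw":[0,0,0,0,0,0,0,0,0,0,0,0]}'; python3 -c "
from h import *
st()
q=optics.read_camera('top');print(theta(q),orng(q))
p=optics.read_camera('side')
ps=white(p);print([w for w in ps if 195<w[1][0]<330 and 175<w[1][1]<270])
cv2.imwrite('pics/t5.png',cv2.resize(q['frame'][100:300,140:400,::-1],None,fx=3,fy=3,interpolation=2))
cv2.imwrite('pics/s5.png',cv2.resize(p['frame'][130:330,150:430,::-1],None,fx=2.8,fy=2.8,interpolation=2))
for s,c in orange(p)[:1]: 
  o=ray(p,*c,82)-(588.5,7.18);print('side tube',np.hypot(*o),np.degrees(np.arctan2(o[1],o[0]))%360)"
```

```text
time_s: 10.52
ee_pos: [540.0, -407.8, 406.9]
orientation: [[-0.435, 0.9, -0.027], [0.9, 0.435, 0.024], [0.033, -0.014, -0.999]]
ft_force: [0.9, 0.2, -0.9]
gripper_width: 0.1
t 10.525 tip [ 535.2 -403.7  234. ] rad 413.8 ang 262.5 jaw 25.8 tilt [-0.027  0.024] F [ 0.9  0.2 -0.9] q [ 0.51  0.54  0.11  1.71 -0.08  0.93  1.1 ]
(np.float64(25.256348701379704), 6, array([-0. , -0.1, -0.1,  0.1, -0.1,  0.1])) (np.int32(236), np.float64(58.2623141375522), np.float64(204.79697542571753))
[([199, 183, 73, 29, 473], array([236.2, 203.4])), ([287, 182, 7, 19, 106], array([290.3, 190.6])), ([273, 202, 4, 7, 17], array([274.2, 205.2])), ([213, 213, 35, 8, 139], array([230.3, 217.3])), ([317, 212, 8, 19, 118], array([320.9, 220.7])), ([277, 220, 23, 10, 77], array([288.4, 225.8])), ([300, 230, 3, 9, 12], array([301.2, 234.3])), ([281, 236, 12, 2, 12], array([286.5, 236.8])), ([285, 238, 15, 7, 41], array([293.1, 241.3])), ([290, 246, 8, 20, 132], array([293.1, 255.5]))]
```

View pics/t5.png

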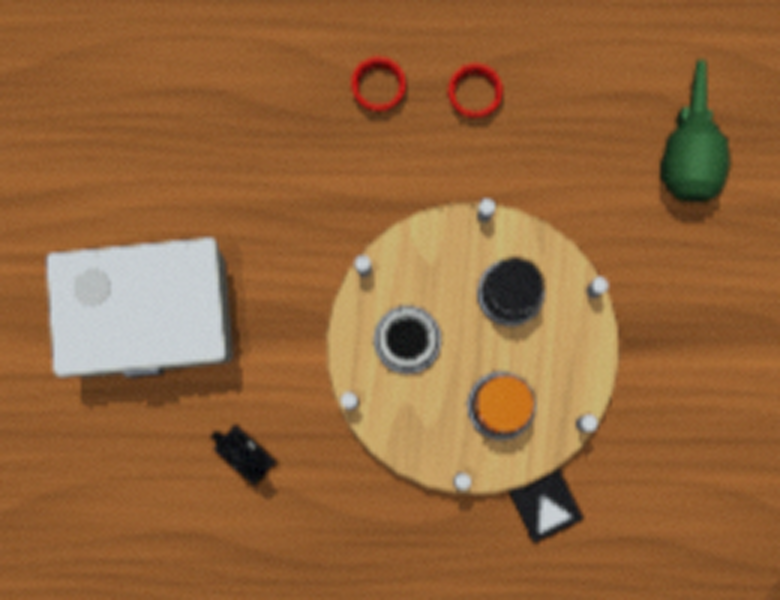

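View pics/s5.png

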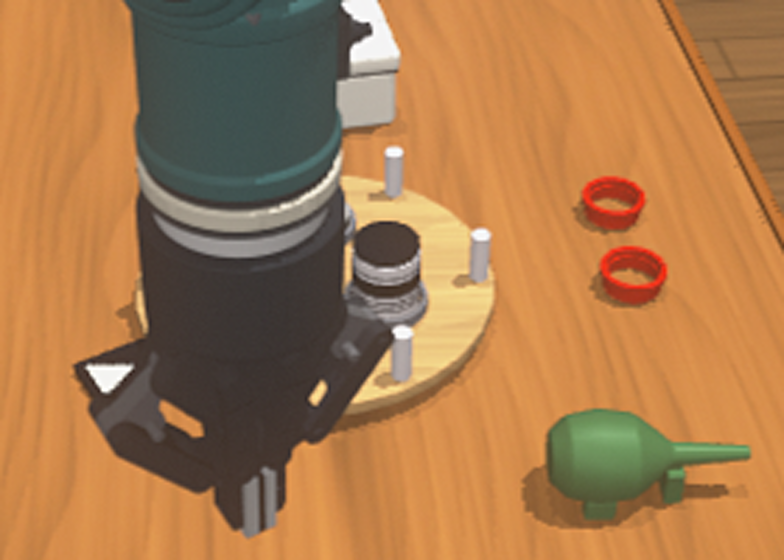

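The top picture shows the orange cap at crop (503,404), between the axis and the arrow at (551,515), with the other things in place. The arm blocks the side view, so I'll move it aside for a second check.

```bash
python3 -m crank '{"claw":[1,1,1,1,1,1],"translation":[[-0.05,-0.02,0.02],[-0.06,-0.02,0.02],[-0.06,-0.02,0],[-0.06,-0.02,0],[-0.05,-0.02,0],[0,0,0]],"yaw":[0,0,0,0,0,0]}'; python3 -c "
from h import *
st()
p=optics.read_camera('side');q=optics.read_camera('top');print(theta(q),orng(q))
ps=white(p);print([w for w in ps if 175<w[1][0]<330 and 175<w[1][1]<275])
cv2.imwrite('pics/s6.png',cv2.resize(p['frame'][130:330,150:430,::-1],None,fx=2.8,fy=2.8,interpolation=2))
for s,c in orange(p): 
  o=ray(p,*c,82)-(588.5,7.18);print('side tube',s,np.hypot(*o),np.degrees(np.arctan2(o[1],o[0]))%360)
for t in ['dry_box','blower','filter_clip']:print(t,[d['box'] for d in optics.spot_in(q,t)][:1])"
```

```text
time_s: 11.38
ee_pos: [266.7, -491.5, 447.0]
orientation: [[-0.465, 0.885, -0.02], [0.884, 0.466, 0.033], [0.039, -0.002, -0.999]]
ft_force: [1.2, -0.2, 0.9]
gripper_width: -0.1
t 11.375 tip [ 263.2 -485.7  274.1] rad 590.3 ang 236.5 jaw 27.8 tilt [-0.02   0.033] F [ 1.2 -0.2  0.9] q [ 0.87  0.34  0.15  1.94 -0.07  0.9   1.55]
(np.float64(25.22695006417464), 6, array([-0. , -0.1, -0.2,  0.2,  0.1,  0. ])) (np.int32(235), np.float64(58.32732868089192), np.float64(204.85920308916923))
[([232, 183, 7, 9, 29], array([235.5, 185.3])), ([287, 183, 7, 17, 56], array([290.2, 189.7])), ([293, 187, 1, 9, 9], array([293., 191.])), ([234, 188, 4, 13, 36], array([235.1, 193.6])), ([251, 198, 25, 15, 112], array([262.3, 205. ])), ([199, 213, 8, 19, 72], array([202.5, 220.8])), ([318, 212, 7, 19, 66], array([321.1, 219.5])), ([241, 223, 5, 3, 6], array([243.2, 224. ])), ([279, 222, 21, 7, 39], array([289.2, 225.8])), ([229, 226, 13, 3, 31], array([234.5, 227. ])), ([231, 231, 9, 1, 9], array([235., 231.])), ([286, 237, 6, 1, 6], array([288.5, 237. ])), ([230, 242, 9, 2, 10], array([233.8, 242.7])), ([283, 242, 9, 2, 10], array([287.1, 242.1])), ([225, 247, 8, 5, 34], array([228.7, 249.1])), ([290, 246, 8, 20, 81], array([293.2, 253.9])), ([228, 253, 4, 14, 43], array([229.2, 259.5])), ([181, 260, 16, 11, 100], array([188.2, 263.6]))]
side tube [224, 209, 23, 16, 273] 58.512908351795794 205.46205328524184
dry_box [[154.0, 178.0, 213.4, 226.1]]
blower [[300.4, 180.1, 321.4, 206.2]]
filter_clip [[209.0, 245.0, 229.3, 258.0]]
```

View pics/s6.png

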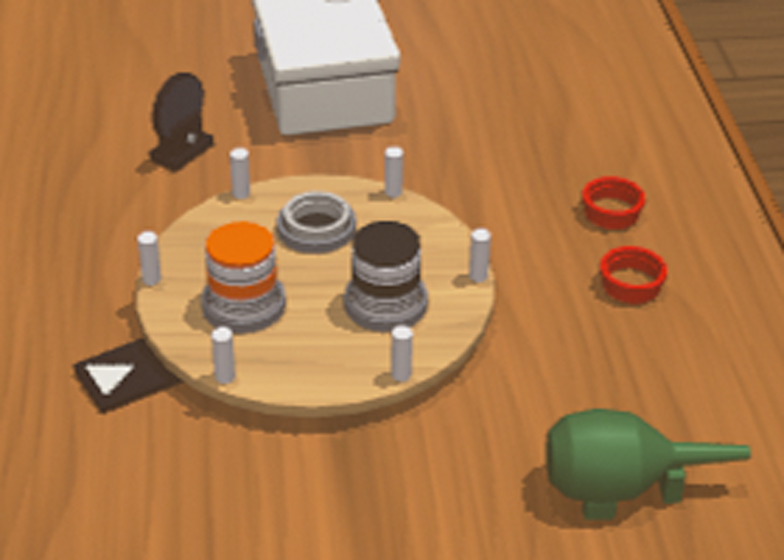

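In the side view the orange tube at crop (240,260) stands in line with the arrow at (107,378). Everything is upright and nothing else has moved.

```bash
python3 -c "
from station import env
print(env.job_done())"
```

```text
the job is handed in; nothing more can be done
None
```

I turned the turntable about 69° counter-clockwise by pushing one rim post with the closed fingertips. I then backed off, lifted clear and handed the job in at about 11.5 s of the 61 s allowed.

- **Alignment:** the posts put the marked tube's pocket at 205.2° after release, and the reading was the same in two later pictures. The tube itself measured 204.9° in the top camera and 205.5° in the side camera. The arrow lies at about 205.2°.
- **Disagreement between cameras:** the top camera puts the arrow at 205.6° and the side camera at 204.7°. I aimed at the average, so the tube should be within about 1° of the arrow line.
- **Other objects:** both tubes and the ring stand in their pockets. In the pictures the dry box, blower and filter clip had not moved. The last network search for the blower wrongly marked the plain tube, so I checked the blower by eye.
- **Forces:** the wrist force read about 1 N or less per axis at every check while pushing.

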